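# Empty the roasting drum into the caquelon

### The arm

A 6-joint arm with a two-finger parallel gripper is mounted at the origin on the work surface. World frame = base frame: x ahead of the robot, y to its left, z up, the work surface at z = 0. Lengths are in mm, angles in rad, forces in N, time in s.
With the tool pointing down it reaches from about 350 to 925 mm from the base axis. Payload 6.4 kg.
Tool frame: the origin (TCP) lies at the very end of the fingers, on their centre line; the grasp point (between the pads) lies arm.grip_point_offset behind it (arm.grip_point_offset is the distance from the TCP to the grasp point, in mm); z points along the fingers, y is the line along which they close (so a half turn about z gives the same grasp; the last joint's range is limited). The gripper opens to 94 mm and grips with 3 to 60 N. Pads are 16 mm wide; open, the fingers measure 119 mm over their backs; the gripper's body (75 mm by 177 mm) begins 78 mm behind the grasp point.
Start: joints at [-1.383, 0.245, 1.558, -0, 1.339, -0.174], TCP at [230.078, -607.929, 174.855] pointing down, gripper open.
Joint ranges: [-3.13, 3.13], [-1.02, 2.26], [0.13, 2.54], [-0.95, 4.09], [0.21, 2.88], [-2.74, 2.74]. Speed limits (rad/s): [2.57, 2.57, 3.14, 3.14, 3.14, 3.14].

### API

Orientations are given as a rotation vector (axis times angle).
In Python, from bench import monitor, imaging, arm, nets gives the robot as it stands. The module is installed in compiled form; this text tells all that it offers.
- The arm moves only by the tool carry_out, never from a script. Its argument "series" is a list of rows, each a list of 7 numbers: the finger opening in m, from 0 to 0.094, then the shift along the tool's x, y, z in m, then the turn, a rotation vector about the tool's x, y, z in degrees. A call has 1 to 5 rows; each row shifts and turns the commanded pose from where the row before left it, along the tool's axes as they then stand; what a row does not reach is not made up. A row lasts 1/12 s, in which the tool goes at most 41.7 mm and 7.16 degrees, less where a joint would pass 70% of its speed; a pose out of reach is approached as far as the arm can. A call is refused whole if a number of a shift passes 0.0417 or a number of a turn 7.16, either way. A call with a gripper value outside its range is refused whole. The fingers move at their own pace and stop on an object; the grip force is fixed at half the most. Time passes only in rows, so rows that do not move let the fingers close. It gives the time, the measured TCP pose, the force, the opening and the grip force at its end, in the units of the state.
- monitor.get_obs(): the state, without advancing time (a new reading comes with each control period).
- imaging.read_camera(name): name is "side" or "top"; returns the picture (420x560x3 uint8, blue, green, red); there is no depth.
- imaging.camera_info(name): a dict with "vfov" (degrees; the focal length in pixels is half the picture's height over the tangent of half this angle, whatever the lens; pixels are square), "cx", "cy" (the principal point, pixels), "dist_coeffs" ([k1, k2, p1, p2, k3] as OpenCV has them; the pictures are not rectified), "eye" and "attitude" of the camera in the world. Camera axes: x right, y down, z forward; pixel columns grow to the right and rows downward; lengths in mm; the calibration is good to about 2 mm. A picture is of the moment at which its call begins. camera_info takes no time and is no camera call.
- arm.close_job(): hands the job in; it is judged then, once.
Trained networks look in the newest picture that a camera, given by its name, has taken for a name from the list of things; names that differ only in an ending like _2 or _b are one class to them, and where a whole thing is asked for, a point or a joint stands for the part that bears it (a point fixed in the world has none). Each returns a list of dicts, best first, with "score" (0 to 1); they miss things now and then, are a little off and sometimes report something else, mostly with a low value. They report only what shows in the picture. A call takes as long as a camera call. They do not tell look-alikes from the thing itself.
- nets.recognise(camera, query): "location" ([x, y, z] in mm, in the coordinates of the camera as it stood for that picture, good to about 4 mm: the middle of the surface that is visible of it).
The state is a dict: "time": time; "q": joint angles; "qvel": joint speeds; "joint_efforts": joint torques, N m; "ee_pos": TCP position; "tool_rot": TCP orientation; "contact_force": force on the tool from outside, world axes, zero at the start; "moment": the same for the moment, N m; "width": finger opening in mm; "grip_force": force on a finger pad.
Only numpy, scipy, OpenCV 4.12 (cv2) and the standard library are available. Lean on these libraries where they do the work, as an engineer would, in place of code of your own. Each camera call takes 0.05 s, during which the arm holds its last target. There are 200 camera calls.

### The job

Turn the rotisserie drum by its four-armed star until the open port in its side faces straight down and all three potatoes have dropped into the orange caquelon below. Then let go, leaving the drum port-down. Do not touch the potatoes with the gripper, and leave the caquelon, burner, trivet and ramekin where they stand.

Things in the scene. Friction and masses are not known exactly. Their poses are not given: they have to be found in the camera images.
- cradle: dark steel cradle fixed to the counter: two A-frames (170 mm apart, feet 310 mm apart, 177 mm high) that carry the drum. Origin on the counter under the drum's middle; z is up, x runs level along the drum's axis from the star end (at -x, the end nearer the robot) to the far end, y is level across the axis
- axle (a point): the drum's centre, on its axis, 165 mm above the counter. Below it on either side a sloping clear plastic guide plate (150 x 88 mm, top edge 145 mm high and 145 mm to the side of the axis) leads stray potatoes into the pot. Nothing of cradle, drum or plates is within 50 mm of the star's plane, save the 16 mm axle.
- drum (a joint): turning angle of the drum about the cradle's x axis (right-hand rule: growing values carry the drum's top towards the cradle's -y), rad; 0 = port straight up, +pi or -pi = port straight down; it turns freely either way to 6.2. It starts within 0.8 of port-up. Stiff: about 0.3 N m of friction keeps it where it is left, also with the potatoes inside.
- port (a point): middle of the drum's port, 75 mm from the axis; z points straight out of the port. The drum is a cage of aluminium slats 158 mm in diameter and 120 mm long with closed steel ends; the port is a gap 86 mm wide and as long as the drum, between two orange lips.
- star (a joint): angle of the star relative to the drum, same axis and sense, rad, -0.35 to 0.35: the star has free play on its shaft, very light to turn (0.03 N m), and takes the drum along only once the play is used up; where in the play it starts is random
- hub (a point): centre of the star's hub (black, 40 mm diameter, 24 mm thick), on the axis, 150 mm from the drum's centre on the side of the cradle's -x. The arms are steel bars 12 mm thick that reach 111 mm from the axis, balls included. A finger pushed level against an arm that leans towards it can bind by friction; one that follows the arm's arc turns it with 3 to 6 N.
- knob_a (a point): centre of a 22 mm red ball at the end of one of the star's four arms (arms 90 degrees apart, in one plane square to the drum's axis; this centre is 100 mm from that axis). x axis of this point = drum axis.
- knob_b (a point): centre of a 22 mm red ball at the end of one of the star's four arms (arms 90 degrees apart, in one plane square to the drum's axis; this centre is 100 mm from that axis). x axis of this point = drum axis.
- knob_c (a point): centre of a 22 mm red ball at the end of one of the star's four arms (arms 90 degrees apart, in one plane square to the drum's axis; this centre is 100 mm from that axis). x axis of this point = drum axis.
- knob_d (a point): centre of a 22 mm red ball at the end of one of the star's four arms (arms 90 degrees apart, in one plane square to the drum's axis; this centre is 100 mm from that axis). x axis of this point = drum axis.
- caquelon: loose orange ceramic pot standing under the drum, 230 mm in diameter, 68 mm high, wall 6 mm, inner floor at 8 mm, 2 kg, with a 65 mm stub handle on the side away from the star; origin at the centre of its underside
- potato_a: potato: tan capsule, 62 mm long, 44 mm thick, 50 to 100 g; the origin is the lowest point of its middle while it lies as first made (22 mm from its core). It starts inside the drum.
- potato_b: potato: tan capsule, 62 mm long, 44 mm thick, 50 to 100 g; the origin is the lowest point of its middle while it lies as first made (22 mm from its core). It starts inside the drum.
- potato_c: potato: tan capsule, 62 mm long, 44 mm thick, 50 to 100 g; the origin is the lowest point of its middle while it lies as first made (22 mm from its core). It starts inside the drum.
- burner: bystander: aluminium burner base, 140 mm in diameter, 64 mm high; origin at the centre of its underside
- trivet: bystander: round dark wooden trivet, 170 mm in diameter, 14 mm high; origin at the centre of its underside
- ramekin: bystander: clear glass ramekin, 84 mm in diameter, 50 mm high; origin at the centre of its underside
Things that resemble listed ones, but are neither listed nor needed, are in the scene too. Leave any blue or green look-alike of the potato_b alone. Leave any red look-alike of the potato_c alone.

How it is judged:
By the outcome, as a careful person would: the job done as asked, in the order asked, and still so for the second after the job is handed in, with the robot touching nothing.
It also fails if it takes over 61 s, if anything falls off the work surface, if the arm or the gripper's body presses on something with over 40 N, if the wrist force passes 120 N, or if a joint passes its speed limit or range.

## Working session

There is one attempt and no reset: what is moved stays moved. The work goes in short steps, Python scripts to look and compute and a tool call to move; the robot and the scene stay as the last step left them, time stands still between calls to the robot, and variables do not carry over. Pictures are saved under pics/ and viewed, at most 13 in all, crops included, and the job is handed in when it is done.

Besides the shell and the picture viewer there is one more tool, called after "Call:" as name([rows], argument=value, ...), one row to a line, values as JSON. carry_out: Moves the arm, as the interface text tells. Its arguments: {"type":"object","properties":{"series":{"type":"array"}},"required":["series"]}

```bash
mkdir -p pics; cat > h.py <<'E'
import numpy as np, cv2
from scipy.spatial.transform import Rotation as R
from bench import monitor, imaging, arm, nets
def cam(n):
    i=imaging.camera_info(n); f=210/np.tan(np.radians(i["vfov"])/2)
    K=np.array([[f,0,i["cx"]],[0,f,i["cy"]],[0,0,1.]])
    return i,K,np.array(i["dist_coeffs"],float),np.array(i["eye"],float)
def rot(i):
    a=np.array(i["attitude"],float)
    return a if a.shape==(3,3) else R.from_rotvec(a).as_matrix()
def ray(n,uv):
    i,K,d,e=cam(n); p=cv2.undistortPoints(np.array([[uv]],float),K,d)[0,0]
    v=rot(i)@np.array([p[0],p[1],1]); return e,v/np.linalg.norm(v)
def proj(n,P):
    i,K,d,e=cam(n); Rm=rot(i); P=(np.atleast_2d(P)-e)@Rm
    return cv2.projectPoints(P,np.zeros(3),np.zeros(3),K,d)[0][:,0]
def find(n,q):
    i,K,d,e=cam(n); return [(round(r["score"],2),(rot(i)@np.array(r["location"])+e).round(0)) for r in nets.recognise(n,q)]
E
python3 - <<'E'
from h import *
for n in("side","top"):
    cv2.imwrite(f"pics/{n}0.png",imaging.read_camera(n)); print(imaging.camera_info(n))
    for q in("hub","knob_a","cradle","drum","caquelon","port"): print(n,q,find(n,q))
o=monitor.get_obs();print(o["time"],o["ee_pos"],o["tool_rot"],arm.grip_point_offset)
E
```

```text
{'vfov': 43.71981113093942, 'cx': 280.3677161658796, 'cy': 216.43169949566177, 'dist_coeffs': array([-0.07186185,  0.        ,  0.        ,  0.        ,  0.        ]), 'eye': array([-57.25805482, 852.75570685, 905.86382557]), 'attitude': array([-0.79099234,  2.39388567, -1.27278464])}
side hub [(0.75, array([492.,  58., 173.]))]
side knob_a [(0.98, array([493.,  58., 169.])), (0.75, array([592.,  58., 164.]))]
side cradle [(0.69, array([591.,  56., 162.]))]
side drum [(0.55, array([596.,  50., 183.])), (0.3, array([642.,  49.,  27.]))]
side caquelon [(0.31, array([ 632., -447.,   14.])), (0.29, array([490.,  64., 174.]))]
side port [(0.73, array([593.,  51., 185.]))]
{'vfov': 57.753100564807625, 'cx': 280.67228551080717, 'cy': 204.71818435704452, 'dist_coeffs': array([0.02666032, 0.        , 0.        , 0.        , 0.        ]), 'eye': array([5.07297669e+02, 3.97531979e-01, 1.19670344e+03]), 'attitude': array([-2.18549753,  2.15295865, -0.11752926])}
top hub [(0.87, array([498.,  46., 189.]))]
top knob_a [(0.74, array([498.,  44., 186.]))]
top cradle [(0.86, array([630.,  29., 135.])), (0.59, array([ 466., -423.,   17.])), (0.33, array([646.,  40., 131.]))]
top drum [(0.83, array([624.,  21., 203.])), (0.3, array([496.,  41., 187.])), (0.23, array([587.,  35.,  16.]))]
top caquelon [(0.55, array([589.,  34.,  17.]))]
top port [(0.66, array([628.,  23., 203.]))]
0.7 [ 230.04484877 -607.95939827  174.89237406] [ 3.09029260e+00  5.65124161e-01 -2.26072967e-05] 18.8
```

View pics/side0.png

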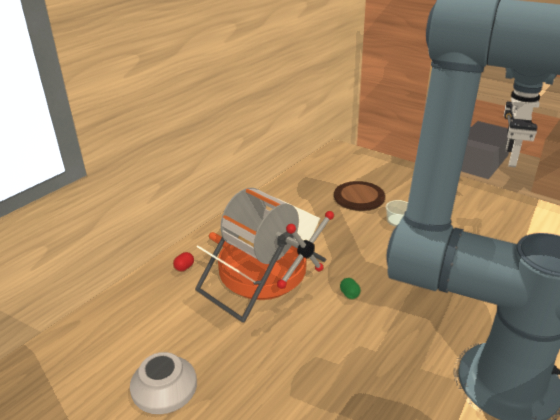

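View pics/top0.png

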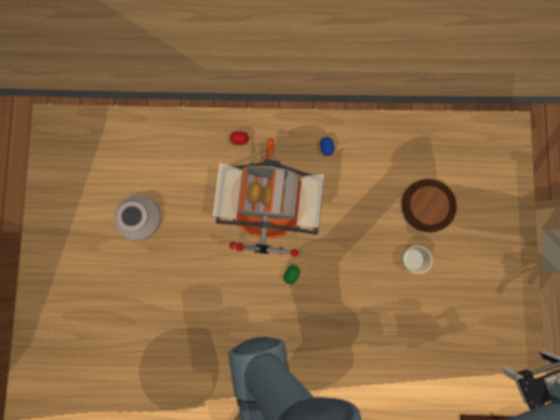

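The side view shows the hub at (307,249) and the knobs at (291,229), (330,215), (319,267) and (282,284). The top view shows the hub at (263,249), with the port between lips at about x=245 and 268, leaning to +y. Next I'll fit the star and axis pose.

```bash
cat >> h.py <<'E'
from scipy.optimize import least_squares
def reds(n,img,box):
    x0,y0,x1,y1=box; c=cv2.cvtColor(img[y0:y1,x0:x1],cv2.COLOR_BGR2HSV)
    m=(((c[...,0]<5)|(c[...,0]>174))&(c[...,1]>170)&(c[...,2]>60)).astype(np.uint8)
    k,_,s,ce=cv2.connectedComponentsWithStats(m)
    return [(round(ce[j][0]+x0,1),round(ce[j][1]+y0,1),int(s[j][4])) for j in range(1,k) if s[j][4]>8]
def pt(hub,yaw,a,r=100,dx=0):
    ex=np.array([np.cos(yaw),np.sin(yaw),0]); ey=np.array([-ex[1],ex[0],0])
    return np.asarray(hub)+ex*dx+r*(-ey*np.sin(a)+np.array([0,0,1])*np.cos(a))
E
python3 - <<'E'
from h import *
S=cv2.imread("pics/side0.png");T=cv2.imread("pics/top0.png")
rs=reds("side",S,(260,195,350,300)); rt=reds("top",T,(215,225,310,270)); print(rs,rt)
def model(p): return np.array([pt([p[0],p[1],165],p[2],p[3]+k*np.pi/2) for k in range(4)])
def res(p):
    P=model(p); o=[]
    for n,l in(("side",rs),("top",rt)):
        Q=proj(n,P)
        for x,y,_ in l: o+=list(min((Q-[x,y]),key=np.linalg.norm))
    return o
b=min((least_squares(res,[495,50,-.1,a],loss="soft_l1") for a in np.linspace(-.7,.7,8)),key=lambda r:r.cost)
print(b.x,b.cost,proj("side",model(b.x)).round(),proj("top",model(b.x)).round())
cv2.imwrite("pics/z.png",np.hstack([cv2.resize(T[150:270,200:330],None,fx=3,fy=3,interpolation=2),cv2.resize(S[180:300,195:335],None,fx=2.9,fy=3,interpolation=2)]))
E
```

```text
[(np.float64(329.4), np.float64(214.4), 47), (np.float64(290.5), np.float64(228.0), 60), (np.float64(319.6), np.float64(267.7), 25), (np.float64(281.0), np.float64(283.8), 61)] [(np.float64(231.5), np.float64(244.9), 16), (np.float64(239.0), np.float64(246.5), 36), (np.float64(294.0), np.float64(252.5), 32)]
[ 4.95617570e+02  4.77198055e+01 -1.02138442e-01  2.60201428e+00] 1.2837234630306051 [[319. 267.]
 [281. 284.]
 [291. 228.]
 [329. 215.]] [[280. 251.]
 [232. 245.]
 [239. 247.]
 [294. 253.]]
```

View pics/z.png

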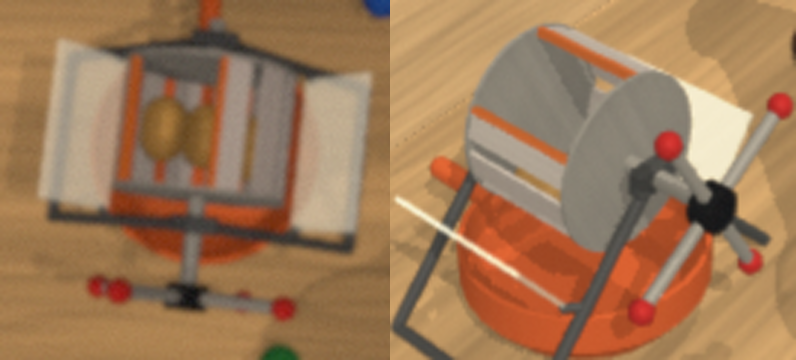

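The zoomed crops confirm the star fit: hub at (496,48,165), yaw -0.10, and arms at -0.54+k·90°. The lip ends in the side image are about (279.5,205.7) and (247.4,190.7) for one, and (256,233.3) and (223.6,217.3) for the other. I'll use these to fit the drum angle.

```bash
python3 - <<'E'
from h import *
hub=[495.6,47.7,165];yaw=-.102
obs=[("side",-1,90,(279.5,205.7)),("side",-1,210,(247.4,190.7)),("side",1,90,(256,233.3)),("side",1,210,(223.6,217.3)),("top",1,150,(244.3,190)),("top",-1,150,(272.3,190))]
def res(p):
    o=[]
    for n,s,dx,uv in obs:
        d=proj(n,pt(hub,yaw,p[0]-s*p[1],77,dx))[0]-uv
        o+=list(d) if n=="side" else [d[0]]
    return o
r=least_squares(res,[-.4,.6],loss="soft_l1");print(r.x,r.cost,np.round(res(r.x),1))
print(proj("top",[pt(hub,yaw,0,0,150)]))
E
```

```text
[-0.45920675  0.6241649 ] 7.245267972796492 [ 1.  -0.3 -2.  -2.3  1.1  0.7 -1.1 -2.2 -2.2 -0.1]
[[268.05715808 193.94011651]]
```

```bash
cat >> h.py <<'E'
HUB=np.array([495.6,47.7,165]);YAW=-.102
ex=np.array([np.cos(YAW),np.sin(YAW),0]); ey=np.array([-ex[1],ex[0],0])
def ori(t):
    t=np.radians(t); z=np.sin(t)*ex-np.cos(t)*np.array([0,0,1]); return R.from_matrix(np.column_stack([np.cross(-ey,z),-ey,z]))
def plan(wps,show=True):
    """wps: (pos, Rotation, rows); prints rows in mm/deg from the measured pose"""
    o=monitor.get_obs(); p=np.array(o["ee_pos"],float); q=R.from_rotvec(o["tool_rot"])
    print("at",p.round(1),"q",np.round(o["q"],2),"t",o["time"],"F",np.round(o["contact_force"],1))
    for P,Q,n in wps:
        rv=(q.inv()*Q).as_rotvec()/n; dp=(np.asarray(P)-p)/n
        for k in range(n):
            s=q.inv().apply(dp); q0=R.from_rotvec(rv); p=p+dp
            print([0]+[round(x/1000,4) for x in s]+[round(x,2) for x in np.degrees(rv)]); q=q*q0
        print('--')
E
python3 - <<'E'
from h import *
pre=pt(HUB,YAW,1.8,75,-60); print(pre)
plan([([260,-560,280],ori(25),6),([330,-300,290],ori(50),9),(pre+[0,0,60],ori(55),9)])
E
```

```text
[428.47482658 -18.84956152 147.9598429 ]
at [ 230.  -608.   174.9] q [-1.38  0.25  1.56 -0.    1.34 -0.17] t 0.7 F [ 0.9  0.  -0.4]
[0, np.float64(0.0075), np.float64(-0.0057), np.float64(-0.0175), np.float64(-0.97), np.float64(4.09), np.float64(4.36)]
[0, np.float64(0.0083), np.float64(-0.006), np.float64(-0.0171), np.float64(-0.97), np.float64(4.09), np.float64(4.36)]
[0, np.float64(0.009), np.float64(-0.0064), np.float64(-0.0165), np.float64(-0.97), np.float64(4.09), np.float64(4.36)]
[0, np.float64(0.0097), np.float64(-0.0068), np.float64(-0.016), np.float64(-0.97), np.float64(4.09), np.float64(4.36)]
[0, np.float64(0.0103), np.float64(-0.0073), np.float64(-0.0154), np.float64(-0.97), np.float64(4.09), np.float64(4.36)]
[0, np.float64(0.0108), np.float64(-0.0079), np.float64(-0.0148), np.float64(-0.97), np.float64(4.09), np.float64(4.36)]
--
[0, np.float64(0.0048), np.float64(-0.0295), np.float64(0.001), np.float64(-0.0), np.float64(2.78), np.float64(0.0)]
[0, np.float64(0.0048), np.float64(-0.0295), np.float64(0.0013), np.float64(-0.0), np.float64(2.78), np.float64(0.0)]
[0, np.
[... 1194 characters left out ...]
0.0024), np.float64(-0.0322), np.float64(0.0117), np.float64(-0.0), np.float64(0.56), np.float64(0.0)]
[0, np.float64(-0.0025), np.float64(-0.0322), np.float64(0.0117), np.float64(-0.0), np.float64(0.56), np.float64(0.0)]
[0, np.float64(-0.0026), np.float64(-0.0322), np.float64(0.0116), np.float64(-0.0), np.float64(0.56), np.float64(0.0)]
[0, np.float64(-0.0027), np.float64(-0.0322), np.float64(0.0116), np.float64(-0.0), np.float64(0.56), np.float64(0.0)]
[0, np.float64(-0.0028), np.float64(-0.0322), np.float64(0.0116), np.float64(-0.0), np.float64(0.56), np.float64(0.0)]
[0, np.float64(-0.0029), np.float64(-0.0322), np.float64(0.0116), np.float64(-0.0), np.float64(0.56), np.float64(0.0)]
--
```

```bash
python3 - <<'E' | sed 's/np.float64(\([^)]*\))/\1/g'
from h import *
plan([([395,-90,290],ori(0),15)])
E
```

```text
at [ 230.  -608.   174.9] q [-1.38  0.25  1.56 -0.    1.34 -0.17] t 0.7 F [ 0.9  0.  -0.4]
[0, 0.0225, -0.0284, -0.0077, 0.0, 0.0, 1.77]
[0, 0.0216, -0.0291, -0.0077, 0.0, 0.0, 1.77]
[0, 0.0207, -0.0297, -0.0077, 0.0, 0.0, 1.77]
[0, 0.0198, -0.0304, -0.0077, 0.0, 0.0, 1.77]
[0, 0.0188, -0.031, -0.0077, 0.0, 0.0, 1.77]
[0, 0.0179, -0.0315, -0.0077, 0.0, 0.0, 1.77]
[0, 0.0169, -0.0321, -0.0077, 0.0, 0.0, 1.77]
[0, 0.0159, -0.0326, -0.0077, 0.0, 0.0, 1.77]
[0, 0.0149, -0.033, -0.0077, 0.0, 0.0, 1.77]
[0, 0.0138, -0.0335, -0.0077, 0.0, 0.0, 1.77]
[0, 0.0128, -0.0339, -0.0077, 0.0, 0.0, 1.77]
[0, 0.0117, -0.0343, -0.0077, 0.0, 0.0, 1.77]
[0, 0.0107, -0.0346, -0.0077, 0.0, 0.0, 1.77]
[0, 0.0096, -0.0349, -0.0077, 0.0, 0.0, 1.77]
[0, 0.0085, -0.0352, -0.0077, 0.0, 0.0, 1.77]
--
```

Call:
carry_out([
  [0,0.0225,-0.0284,-0.0077,0,0,1.77],
  [0,0.0216,-0.0291,-0.0077,0,0,1.77],
  [0,0.0207,-0.0297,-0.0077,0,0,1.77],
  [0,0.0198,-0.0304,-0.0077,0,0,1.77],
  [0,0.0188,-0.031,-0.0077,0,0,1.77],
])

```text
time: 1.12
ee_pos: [285.2, -433.6, 213.6]
tool_rot: [-3.125, -0.322, -0.0]
contact_force: [0.2, 1.1, 1.0]
width: 63.9
grip_force: 0.0
```

Call:
carry_out([
  [0,0.0179,-0.0315,-0.0077,0,0,1.77],
  [0,0.0169,-0.0321,-0.0077,0,0,1.77],
  [0,0.0159,-0.0326,-0.0077,0,0,1.77],
  [0,0.0149,-0.033,-0.0077,0,0,1.77],
  [0,0.0138,-0.0335,-0.0077,0,0,1.77],
])

```text
time: 1.53
ee_pos: [340.2, -260.9, 252.4]
tool_rot: [3.14, 0.08, 0.001]
contact_force: [1.2, -0.3, -0.2]
width: 30.8
grip_force: 0.0
```

Call:
carry_out([
  [0,0.0128,-0.0339,-0.0077,0,0,1.77],
  [0,0.0117,-0.0343,-0.0077,0,0,1.77],
  [0,0.0107,-0.0346,-0.0077,0,0,1.77],
  [0,0.0096,-0.0349,-0.0077,0,0,1.77],
  [0,0.0085,-0.0352,-0.0077,0,0,1.77],
])

```text
time: 1.95
ee_pos: [395.0, -88.3, 291.1]
tool_rot: [3.137, -0.163, 0.002]
contact_force: [0.1, -1.0, 0.3]
width: 0.6
grip_force: 0.0
```

```bash
python3 - <<'E' | sed 's/np.float64(\([^)]*\))/\1/g'
from h import *
plan([([415,-40,260],ori(55),10)])
E
```

```text
at [395.  -88.3 291.1] q [-0.5  -0.45  1.99  0.    1.6   1.17] t 1.95 F [ 0.1 -1.   0.3]
[0, 0.0015, -0.005, 0.0031, 0.01, 5.49, -0.01]
[0, 0.0012, -0.005, 0.0032, 0.01, 5.49, -0.01]
[0, 0.0009, -0.005, 0.0033, 0.01, 5.49, -0.01]
[0, 0.0005, -0.005, 0.0034, 0.01, 5.49, -0.01]
[0, 0.0002, -0.005, 0.0034, 0.01, 5.49, -0.01]
[0, -0.0001, -0.005, 0.0034, 0.01, 5.49, -0.01]
[0, -0.0004, -0.005, 0.0034, 0.01, 5.49, -0.01]
[0, -0.0008, -0.005, 0.0034, 0.01, 5.49, -0.01]
[0, -0.0011, -0.005, 0.0033, 0.01, 5.49, -0.01]
[0, -0.0014, -0.005, 0.0032, 0.01, 5.49, -0.01]
--
```

Call:
carry_out([
  [0,0.0015,-0.005,0.0031,0,5.5,0],
  [0,0.0012,-0.005,0.0032,0,5.5,0],
  [0,0.0009,-0.005,0.0033,0,5.5,0],
  [0,0.0005,-0.005,0.0034,0,5.5,0],
  [0,0.0002,-0.005,0.0034,0,5.5,0],
])

```text
time: 2.37
ee_pos: [405.3, -65.4, 275.6]
tool_rot: [3.022, -0.152, 0.748]
contact_force: [-1.1, 0.3, 0.6]
width: 0.6
grip_force: 0.0
```

Call:
carry_out([
  [0,0,-0.005,0.0034,0,5.5,0],
  [0,-0.0004,-0.005,0.0034,0,5.5,0],
  [0,-0.0008,-0.005,0.0034,0,5.5,0],
  [0,-0.0011,-0.005,0.0033,0,5.5,0],
  [0,-0.0014,-0.005,0.0032,0,5.5,0],
])

```text
time: 2.78
ee_pos: [486.6, -52.3, 267.5]
tool_rot: [2.774, -0.14, 1.373]
contact_force: [8.3, -5.5, 3.3]
width: 0.5
grip_force: 0.0
```

```bash
python3 - <<'E' | sed 's/np.float64(\([^)]*\))/\1/g'
from h import *
o=monitor.get_obs();print(R.from_rotvec(o["tool_rot"]).as_matrix().round(2).tolist(),ori(55).as_matrix().round(2).tolist())
pre=pt(HUB,YAW,1.8,78,-45)
plan([(pre,ori(55),7),(pt(HUB,YAW,1.8,78,15),ori(55),3)])
cv2.imwrite("pics/a.png",imaging.read_camera("side"))
E
```

```text
[[0.6, -0.1, 0.79], [-0.06, -0.99, -0.08], [0.8, -0.0, -0.61]] [[0.57, -0.1, 0.81], [-0.06, -0.99, -0.08], [0.82, 0.0, -0.57]]
at [486.6 -52.3 267.5] q [-0.6  -1.02  2.54  0.54  0.84  0.88] t 2.7833 F [ 8.3 -5.5  3.3]
[0, -0.0177, -0.0035, 0.0052, -0.02, 0.33, -0.0]
[0, -0.0177, -0.0035, 0.0051, -0.02, 0.33, -0.0]
[0, -0.0177, -0.0035, 0.005, -0.02, 0.33, -0.0]
[0, -0.0177, -0.0035, 0.0049, -0.02, 0.33, -0.0]
[0, -0.0178, -0.0035, 0.0048, -0.02, 0.33, -0.0]
[0, -0.0178, -0.0035, 0.0047, -0.02, 0.33, -0.0]
[0, -0.0178, -0.0035, 0.0046, -0.02, 0.33, -0.0]
--
[0, 0.0115, 0.0, 0.0164, -0.0, -0.0, 0.0]
[0, 0.0115, 0.0, 0.0164, -0.0, -0.0, 0.0]
[0, 0.0115, 0.0, 0.0164, -0.0, -0.0, 0.0]
--
```

View pics/a.png

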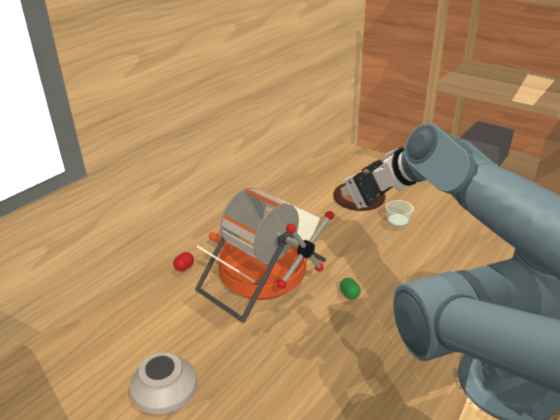

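```bash
cat >> h.py <<'E'
def fk(q,k):
    h,a,d,L1,L2,b,Lt=k; Y=lambda t:R.from_euler("y",t); Z=lambda t:R.from_euler("z",t)
    r=Z(q[0]); p=np.array([0,0,h])+r.apply([a,d,0]); r=r*Y(q[1]); p=p+r.apply([0,0,L1]); r=r*Y(q[2]); p=p+r.apply([b,0,L2])
    r=r*Z(q[3])*Y(q[4]); p=p+r.apply([0,0,Lt]); return p,r*Z(q[5])
LO=np.array([-3.13,-1.02,.13,-.95,.21,-2.74]);HI=np.array([3.13,2.26,2.54,4.09,2.88,2.74])
def ik(P,Q,k,C,q0):
    def f(q):
        p,r=fk(q,k); return np.r_[(p-P)/100,(Q.inv()*r*C).as_rotvec()]
    s=least_squares(f,np.clip(q0,LO+1e-3,HI-1e-3),bounds=(LO,HI)); return s.x,s.cost
E
python3 - <<'E'
from h import *
import json
D=[([-1.383,.245,1.558,0,1.339,-.174],[230.078,-607.929,174.855])]
o=monitor.get_obs(); D.append((o["q"],o["ee_pos"])); D.append(([-.5,-.45,1.99,0,1.6,1.17],[395,-88.3,291.1]))
f=lambda k:np.concatenate([fk(q,k)[0]-p for q,p in D])*np.repeat([1,1,.3],3)
# sign of q4 axes is checked through the residual
s=least_squares(f,[200,0,110,500,500,0,250]);k=s.x;print(k.round(1),np.round(f(k),1))
p,r=fk(o["q"],k); C=r.inv()*R.from_rotvec(o["tool_rot"]); print("C",C.as_rotvec())
p,r=fk(D[0][0],k); print("C0",(r.inv()*R.from_rotvec([3.0903,.5651,0])).as_rotvec())
E
```

```text
[270.5   1.5 112.5 419.  566.8  62.7 310.7] [-0.  -0.  -0.   0.  -0.1 -0.1 -0.1  0.3  0.2]
C [-2.46629547e-16  7.39888640e-16  1.57079633e+00]
C0 [-2.91103828e-04 -4.15904859e-04  1.57086419e+00]
```

```bash
python3 - <<'E'
from h import *
k=[270.5,1.5,112.5,419,566.8,62.7,310.7]; C=R.from_rotvec([0,0,np.pi/2])
for dx in(10,25):
  for t in(20,30,35,40,45,50):
    q=np.array([-.3,-.6,2.2,0,1.2,1.4]); row=[]
    for a in np.arange(1.8,-2.3,-.5):
        P=pt(HUB,YAW,a,78,dx); best=min((ik(P,ori(t),k,C,s) for s in(q,np.array([-.3,-.6,2.2,0,1.2,1.4]))),key=lambda x:x[1])
        q=best[0]; row.append(round(float(np.sqrt(2*best[1])),2))
    print(dx,t,row,q.round(2))
E
```

```text
10 20 [0.0, 0.0, 0.0, 0.0, 0.0, 0.0, 0.0, 0.0, 0.0] [ 0.02 -0.23  2.18 -0.06  0.85  1.72]
10 30 [0.0, 0.0, 0.0, 0.0, 0.0, 0.0, 0.0, 0.0, 0.0] [ 0.04 -0.33  2.3  -0.11  0.66  1.78]
10 35 [0.0, 0.0, 0.0, 0.0, 0.0, 0.0, 0.0, 0.0, 0.0] [ 0.04 -0.38  2.36 -0.16  0.55  1.83]
10 40 [0.0, 0.0, 0.0, 0.0, 0.0, 0.0, 0.0, 0.0, 0.0] [ 0.05 -0.41  2.42 -0.23  0.45  1.9 ]
10 45 [0.03, 0.0, 0.0, 0.0, 0.0, 0.0, 0.0, 0.0, 0.0] [ 0.06 -0.44  2.48 -0.35  0.35  2.02]
10 50 [0.11, 0.06, 0.01, 0.0, 0.0, 0.0, 0.0, 0.0, 0.0] [ 0.08 -0.45  2.53 -0.6   0.24  2.27]
25 20 [0.0, 0.0, 0.0, 0.0, 0.0, 0.0, 0.0, 0.0, 0.0] [ 0.01 -0.19  2.15 -0.05  0.84  1.72]
25 30 [0.0, 0.0, 0.0, 0.0, 0.0, 0.0, 0.0, 0.0, 0.0] [ 0.03 -0.29  2.27 -0.11  0.64  1.77]
25 35 [0.0, 0.0, 0.0, 0.0, 0.0, 0.0, 0.0, 0.0, 0.0] [ 0.04 -0.33  2.33 -0.16  0.54  1.82]
25 40 [0.0, 0.0, 0.0, 0.0, 0.0, 0.0, 0.0, 0.0, 0.0] [ 0.05 -0.36  2.39 -0.23  0.43  1.89]
25 45 [0.0, 0.0, 0.0, 0.0, 0.0, 0.0, 0.0, 0.0, 0.0] [ 0.06 -0.39  2.44 -0.36  0.33  2.02]
25 50 [0.06, 0.02, 0.0, 0.0, 0.0, 0.0, 0.0, 0.0, 0.0] [ 0.07 -0.4   2.49 -0.62  0.22  2.29]
```

```bash
cat >> h.py <<'E'
KK=[270.5,1.5,112.5,419,566.8,62.7,310.7]; CC=R.from_rotvec([0,0,np.pi/2])
def tcp(a,r): return pt(HUB,YAW,a,r,15)-[0,0,17.9]
E
python3 - <<'E' | sed 's/np.float64(\([^)]*\))/\1/g'
from h import *
w=[(np.array([500,-130,265]),ori(45),5),(tcp(1.6,160),ori(40),5),(tcp(1.65,75),ori(40),5)]
q=monitor.get_obs()["q"]
for P,Q,_ in w: q,c=ik(P,Q,KK,CC,q); print(P.round(),q.round(2),round(c,5))
plan(w)
E
```

```text
[ 500 -130  265] [-0.75 -0.75  2.37  0.56  0.92  0.72] 0.0
[ 494. -113.  142.] [-0.68 -0.58  2.48  0.56  0.71  0.67] 0.0
[503. -28. 141.] [-0.4  -0.6   2.49  0.34  0.61  1.05] 0.0
at [487.7 -51.9 269.9] q [-0.6  -1.02  2.54  0.54  0.83  0.87] t 2.8333 F [-0.2 -0.1  1.6]
[0, 0.0016, 0.0153, 0.0038, -0.03, -1.6, 0.01]
[0, 0.0017, 0.0153, 0.0037, -0.03, -1.6, 0.01]
[0, 0.0019, 0.0153, 0.0037, -0.03, -1.6, 0.01]
[0, 0.002, 0.0153, 0.0037, -0.03, -1.6, 0.01]
[0, 0.0021, 0.0153, 0.0036, -0.03, -1.6, 0.01]
--
[0, -0.0184, -0.0033, 0.0163, 0.0, -1.0, -0.0]
[0, -0.0181, -0.0033, 0.0166, 0.0, -1.0, -0.0]
[0, -0.0178, -0.0033, 0.0169, 0.0, -1.0, -0.0]
[0, -0.0175, -0.0033, 0.0172, 0.0, -1.0, -0.0]
[0, -0.0172, -0.0033, 0.0175, 0.0, -1.0, -0.0]
--
[0, -0.0002, -0.017, 0.0002, 0.0, -0.0, 0.0]
[0, -0.0002, -0.017, 0.0002, 0.0, -0.0, 0.0]
[0, -0.0002, -0.017, 0.0002, 0.0, -0.0, 0.0]
[0, -0.0002, -0.017, 0.0002, 0.0, -0.0, 0.0]
[0, -0.0002, -0.017, 0.0002, 0.0, -0.0, 0.0]
--
```

Call:
carry_out([
  [0,0.0016,0.0153,0.0038,0,-1.6,0],
  [0,0.0017,0.0153,0.0037,0,-1.6,0],
  [0,0.0019,0.0153,0.0037,0,-1.6,0],
  [0,0.002,0.0153,0.0037,0,-1.6,0],
  [0,0.0021,0.0153,0.0036,0,-1.6,0],
])

```text
time: 3.25
ee_pos: [498.0, -131.0, 262.3]
tool_rot: [2.873, -0.145, 1.171]
contact_force: [0.2, 0.3, -0.2]
width: 0.4
grip_force: 0.0
```

```bash
python3 - <<'E' | sed 's/np.float64(\([^)]*\))/\1/g'
from h import *
plan([(tcp(1.6,160),ori(40),5)])
E
```

```text
at [ 498.  -131.   262.3] q [-0.75 -0.74  2.37  0.56  0.93  0.72] t 3.25 F [ 0.2  0.3 -0.2]
[0, -0.0175, -0.0035, 0.0164, -0.03, -0.87, 0.0]
[0, -0.0173, -0.0035, 0.0166, -0.03, -0.87, 0.0]
[0, -0.017, -0.0035, 0.0169, -0.03, -0.87, 0.0]
[0, -0.0168, -0.0035, 0.0171, -0.03, -0.87, 0.0]
[0, -0.0165, -0.0035, 0.0174, -0.03, -0.87, 0.0]
--
```

Call:
carry_out([
  [0,-0.0175,-0.0035,0.0164,0,-0.87,0],
  [0,-0.0173,-0.0035,0.0166,0,-0.87,0],
  [0,-0.017,-0.0035,0.0169,0,-0.87,0],
  [0,-0.0168,-0.0035,0.0171,0,-0.87,0],
  [0,-0.0165,-0.0035,0.0174,0,-0.87,0],
])

```text
time: 3.67
ee_pos: [494.6, -111.9, 141.7]
tool_rot: [2.918, -0.146, 1.064]
contact_force: [-0.1, 0.4, -1.2]
width: 0.4
grip_force: 0.0
```

```bash
python3 - <<'E' | sed 's/np.float64(\([^)]*\))/\1/g'
from h import *
plan([(tcp(1.65,75),ori(40),5)]+[(tcp(a,75),ori(40),1) for a in np.arange(1.5,-1.7,-.15)])
E
```

```text
at [ 494.6 -111.9  141.7] q [-0.67 -0.58  2.47  0.57  0.71  0.66] t 3.6667 F [-0.1  0.4 -1.2]
[0, -0.0001, -0.0168, 0.0001, -0.03, -0.01, 0.01]
[0, -0.0001, -0.0168, 0.0001, -0.03, -0.01, 0.01]
[0, -0.0001, -0.0168, 0.0001, -0.03, -0.01, 0.01]
[0, -0.0001, -0.0168, 0.0001, -0.03, -0.01, 0.01]
[0, -0.0001, -0.0168, 0.0001, -0.03, -0.01, 0.01]
--
[0, 0.0072, 0.0, -0.0086, 0.0, -0.0, -0.0]
--
[0, 0.0071, -0.0016, -0.0085, 0.0, 0.0, 0.0]
--
[0, 0.0069, -0.0033, -0.0082, 0.0, 0.0, 0.0]
--
[0, 0.0065, -0.0048, -0.0078, 0.0, 0.0, 0.0]
--
[0, 0.006, -0.0063, -0.0071, 0.0, 0.0, 0.0]
--
[0, 0.0053, -0.0076, -0.0063, 0.0, 0.0, 0.0]
--
[0, 0.0045, -0.0088, -0.0054, 0.0, 0.0, 0.0]
--
[0, 0.0036, -0.0097, -0.0043, 0.0, 0.0, 0.0]
--
[0, 0.0026, -0.0105, -0.0032, 0.0, 0.0, 0.0]
--
[0, 0.0016, -0.011, -0.0019, 0.0, 0.0, 0.0]
--
[0, 0.0005, -0.0112, -0.0006, 0.0, 0.0, 0.0]
--
[0, -0.0005, -0.0112, 0.0006, 0.0, 0.0, 0.0]
--
[0, -0.0016, -0.011, 0.0019, 0.0, 0.0, 0.0]
--
[0, -0.0026, -0.0105, 0.0032, 0.0, 0.0, 0.0]
--
[0, -0.0036, -0.0097, 0.0043, 0.0, 0.0, 0.0]
--
[0, -0.0045, -0.0088, 0.0054, 0.0, 0.0, 0.0]
--
[0, -0.0053, -0.0076, 0.0063, 0.0, 0.0, 0.0]
--
[0, -0.006, -0.0063, 0.0071, 0.0, 0.0, 0.0]
--
[0, -0.0065, -0.0048, 0.0078, 0.0, 0.0, 0.0]
--
[0, -0.0069, -0.0033, 0.0082, 0.0, 0.0, 0.0]
--
[0, -0.0071, -0.0016, 0.0085, 0.0, 0.0, 0.0]
--
[0, -0.0072, 0.0, 0.0086, 0.0, 0.0, 0.0]
--
```

Call:
carry_out([
  [0,0,-0.0168,0,0,0,0],
  [0,0,-0.0168,0,0,0,0],
  [0,0,-0.0168,0,0,0,0],
  [0,0,-0.0168,0,0,0,0],
  [0,0,-0.0168,0,0,0,0],
])

```text
time: 4.08
ee_pos: [503.1, -27.8, 142.8]
tool_rot: [2.917, -0.147, 1.065]
contact_force: [0.7, -1.0, -0.1]
width: 0.6
grip_force: 0.0
```

Call:
carry_out([
  [0,0.0036,0,-0.0043,0,0,0],
  [0,0.0036,0,-0.0043,0,0,0],
  [0,0.0036,-0.0008,-0.0043,0,0,0],
  [0,0.0036,-0.0008,-0.0043,0,0,0],
  [0,0.0035,-0.0016,-0.0041,0,0,0],
])

```text
time: 4.5
ee_pos: [503.6, -26.3, 171.3]
tool_rot: [2.916, -0.149, 1.066]
contact_force: [-0.1, -0.4, -0.2]
width: 0.6
grip_force: 0.4
```

Call:
carry_out([
  [0,0.0034,-0.0018,-0.0041,0,0,0],
  [0,0.0032,-0.0024,-0.0039,0,0,0],
  [0,0.0032,-0.0024,-0.0039,0,0,0],
  [0,0.003,-0.0032,-0.0036,0,0,0],
  [0,0.003,-0.0032,-0.0036,0,0,0],
])

```text
time: 4.92
ee_pos: [503.3, -11.8, 193.5]
tool_rot: [2.92, -0.147, 1.059]
contact_force: [-3.9, -1.0, -5.7]
width: 0.5
grip_force: 2.6
```

```bash
cat >> h.py <<'E'
def star(a0,hub=HUB):
    im=imaging.read_camera("side"); rs=reds("side",im,(255,190,350,305)); 
    def res(a):
        Q=proj("side",[pt(HUB,YAW,a[0]+k*np.pi/2) for k in range(4)]); o=[]
        for x,y,_ in rs:
            d=min((Q-[x,y]),key=np.linalg.norm); o+=list(d)
        return o
    b=min((least_squares(res,[a],loss="soft_l1",x_scale=.05) for a in a0+np.linspace(-.6,.6,13)),key=lambda r:r.cost)
    print("star",b.x.round(3),"cost",round(b.cost,1),[r[:2] for r in rs]); return im,b.x[0]
def fang(): 
    o=monitor.get_obs(); v=np.array(o["ee_pos"])+[0,0,17.9]-HUB; print("finger ang",round(np.arctan2(-v@ey,v[2]),3),"r",round(np.hypot(v@ey,v[2]),1),"dx",round(v@ex,1))
E
python3 - <<'E' | sed 's/np.float64(\([^)]*\))/\1/g'
from h import *
fang(); im,a=star(.8); cv2.imwrite("pics/b.png",im)
plan([(tcp(a,75),ori(40),1) for a in np.arange(.8,-.8,-.075)])
E
```

```text
finger ang 0.899 r 74.7 dx 13.8
star [0.634] cost 0.7 [(281.8, 243.7), (327.7, 253.2), (288.7, 287.7)]
at [503.7 -11.3 194.6] q [-0.35 -0.68  2.43  0.25  0.72  1.19] t 4.9667 F [-7.9 -1.4 -2.8]
[0, 0.0037, -0.0041, -0.003, -0.22, 0.06, 0.06]
--
[0, 0.0025, -0.0041, -0.003, 0.0, 0.0, -0.0]
--
[0, 0.0023, -0.0043, -0.0027, 0.0, 0.0, 0.0]
--
[0, 0.0021, -0.0046, -0.0025, 0.0, 0.0, 0.0]
--
[0, 0.0019, -0.0048, -0.0022, 0.0, 0.0, 0.0]
--
[0, 0.0016, -0.005, -0.0019, 0.0, 0.0, 0.0]
--
[0, 0.0014, -0.0052, -0.0016, 0.0, 0.0, 0.0]
--
[0, 0.0011, -0.0054, -0.0013, 0.0, 0.0, 0.0]
--
[0, 0.0009, -0.0055, -0.001, 0.0, 0.0, 0.0]
--
[0, 0.0006, -0.0055, -0.0007, 0.0, 0.0, 0.0]
--
[0, 0.0003, -0.0056, -0.0004, 0.0, 0.0, 0.0]
--
[0, 0.0, -0.0056, -0.0001, 0.0, 0.0, 0.0]
--
[0, -0.0002, -0.0056, 0.0003, 0.0, 0.0, 0.0]
--
[0, -0.0005, -0.0056, 0.0006, 0.0, 0.0, 0.0]
--
[0, -0.0008, -0.0055, 0.0009, 0.0, 0.0, 0.0]
--
[0, -0.001, -0.0054, 0.0012, 0.0, 0.0, 0.0]
--
[0, -0.0013, -0.0053, 0.0015, 0.0, 0.0, 0.0]
--
[0, -0.0015, -0.0051, 0.0018, 0.0, 0.0, 0.0]
--
[0, -0.0018, -0.0049, 0.0021, 0.0, 0.0, 0.0]
--
[0, -0.002, -0.0047, 0.0024, 0.0, 0.0, 0.0]
--
[0, -0.0022, -0.0044, 0.0026, 0.0, 0.0, 0.0]
--
[0, -0.0024, -0.0042, 0.0029, 0.0, 0.0, 0.0]
--
```

View pics/b.png

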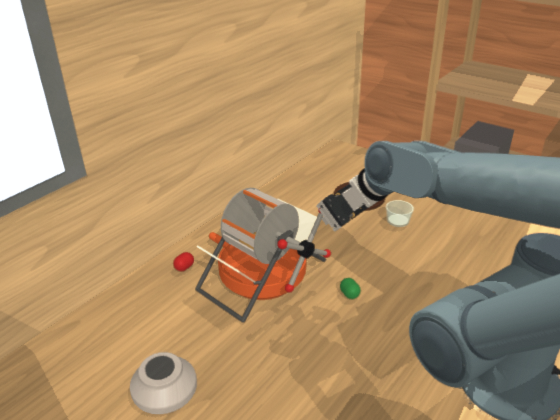

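The picture shows the finger at (330,215) against the upper arm, and the star has turned to 0.634. I'll keep following the arc.

Call:
carry_out([
  [0,0.003,-0.0041,-0.003,0,0,0],
  [0,0.0025,-0.0041,-0.003,0,0,0],
  [0,0.0023,-0.0043,-0.0027,0,0,0],
  [0,0.0021,-0.0046,-0.0025,0,0,0],
  [0,0.0019,-0.0048,-0.0022,0,0,0],
])

```text
time: 5.38
ee_pos: [505.4, 10.0, 210.5]
tool_rot: [2.921, -0.146, 1.057]
contact_force: [-5.4, -2.4, -7.5]
width: 0.5
grip_force: 3.6
```

Call:
carry_out([
  [0,0.0016,-0.005,-0.0019,0,0,0],
  [0,0.0014,-0.0052,-0.0016,0,0,0],
  [0,0.0011,-0.0054,-0.0013,0,0,0],
  [0,0.0009,-0.0055,-0.001,0,0,0],
  [0,0.0006,-0.0055,-0.0007,0,0,0],
])

```text
time: 5.8
ee_pos: [507.9, 36.1, 218.8]
tool_rot: [2.92, -0.146, 1.055]
contact_force: [-7.8, -5.6, -4.8]
width: 0.5
grip_force: 4.2
```

Call:
carry_out([
  [0,0.0003,-0.0056,-0.0004,0,0,0],
  [0,0,-0.0056,0,0,0,0],
  [0,-0.0002,-0.0056,0.0003,0,0,0],
  [0,-0.0005,-0.0056,0.0006,0,0,0],
  [0,-0.0008,-0.0055,0.0009,0,0,0],
])

```text
time: 6.22
ee_pos: [509.9, 63.4, 215.9]
tool_rot: [2.92, -0.146, 1.051]
contact_force: [-10.3, -6.7, -5.4]
width: 0.1
grip_force: 8.2
```

```bash
python3 - <<'E' | sed 's/np.float64(\([^)]*\))/\1/g'
from h import *
fang(); im,a=star(-.5); cv2.imwrite("pics/c0.png",im); cv2.imwrite("pics/c.png",cv2.resize(im[170:310,190:360],None,fx=4.2,fy=4.2,interpolation=2))
plan([(tcp(a,75),ori(40),1) for a in np.arange(-.35,-1.8,-.075)])
E
```

```text
finger ang -0.244 r 70.9 dx 12.7
star [-0.334] cost 1.1 [(295.4, 221.5), (314.0, 274.5), (278.1, 278.8)]
at [509.9  64.3 215.7] q [-0.09 -0.63  2.36 -0.01  0.72  1.58] t 6.2667 F [-9.6 -5.3 -5.2]
[0, 0.0031, -0.0078, 0.0001, -0.11, 0.43, 0.11]
--
[0, -0.0014, -0.0052, 0.0016, -0.0, 0.0, 0.0]
--
[0, -0.0016, -0.005, 0.0019, -0.0, 0.0, -0.0]
--
[0, -0.0019, -0.0048, 0.0022, 0.0, 0.0, 0.0]
--
[0, -0.0021, -0.0046, 0.0025, 0.0, 0.0, 0.0]
--
[0, -0.0023, -0.0043, 0.0027, 0.0, 0.0, 0.0]
--
[0, -0.0025, -0.0041, 0.003, 0.0, 0.0, 0.0]
--
[0, -0.0027, -0.0038, 0.0032, 0.0, 0.0, 0.0]
--
[0, -0.0029, -0.0034, 0.0034, 0.0, 0.0, 0.0]
--
[0, -0.003, -0.0031, 0.0036, 0.0, 0.0, 0.0]
--
[0, -0.0032, -0.0027, 0.0038, 0.0, 0.0, 0.0]
--
[0, -0.0033, -0.0024, 0.0039, 0.0, 0.0, 0.0]
--
[0, -0.0034, -0.002, 0.004, 0.0, 0.0, 0.0]
--
[0, -0.0035, -0.0016, 0.0041, 0.0, 0.0, 0.0]
--
[0, -0.0035, -0.0012, 0.0042, 0.0, 0.0, 0.0]
--
[0, -0.0036, -0.0007, 0.0043, 0.0, 0.0, 0.0]
--
[0, -0.0036, -0.0003, 0.0043, 0.0, 0.0, 0.0]
--
[0, -0.0036, 0.0001, 0.0043, 0.0, 0.0, 0.0]
--
[0, -0.0036, 0.0005, 0.0043, 0.0, 0.0, 0.0]
--
[0, -0.0036, 0.0009, 0.0042, 0.0, 0.0, 0.0]
--
```

View pics/c.png

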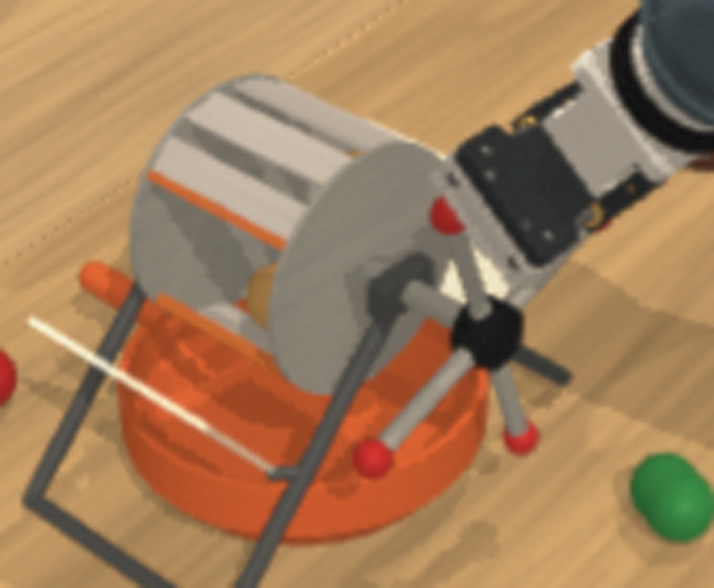

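The port now faces sideways towards the camera, which fits drum≈-1.5. The finger at zoom (500,240) looks closer to the arm than I expected, so I'll check that contact.

```bash
python3 - <<'E' | sed 's/np.float64(\([^)]*\))/\1/g'
from h import *
fang(); im,a=star(-.4); T=imaging.read_camera("top"); print(reds("top",T,(215,225,310,270)))
o=monitor.get_obs(); p=np.array(o["ee_pos"]); Q=R.from_rotvec(o["tool_rot"])
print("tilt",np.degrees(np.arccos(-Q.as_matrix()[2,2])))
P=[p,p+Q.apply([0,0,-60]),p+Q.apply([0,12,0]),p+Q.apply([0,-12,0]),pt(HUB,YAW,a)]
def crop(n,im,c,f,h=45):
    x,y=int(c[0])-h,int(c[1])-h; z=cv2.resize(im[y:y+2*h,x:x+2*h],None,fx=f,fy=f,interpolation=2)
    for (u,v),col in zip(proj(n,P),[(255,0,0),(255,255,0),(0,255,0),(0,255,0),(255,0,255)]): cv2.circle(z,(int((u-x+.5)*f),int((v-y+.5)*f)),3,col,-1)
    return z
cv2.imwrite("pics/d.png",np.hstack([crop("side",im,proj("side",p)[0],4.4),crop("top",T,proj("top",p)[0],4.4)]))
E
```

```text
finger ang -0.256 r 70.9 dx 12.6
star [-0.341] cost 1.0 [(295.3, 221.9), (314.1, 274.2), (278.1, 279.0)]
[(227.5, 245.0, 20), (246.9, 247.4, 38), (297.1, 252.5, 29)]
tilt 39.56693187655844
```

View pics/d.png

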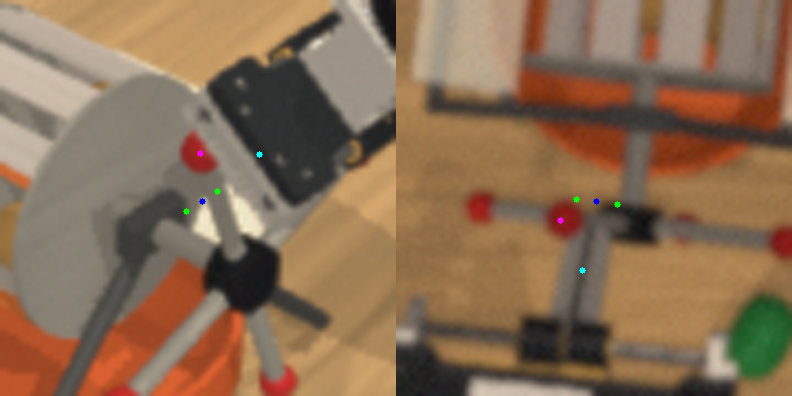

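```bash
cat >> h.py <<'E'
def tcp2(a,r): return pt(HUB,YAW,a,r,25)-[0,0,25]
def fang2(): 
    o=monitor.get_obs(); v=np.array(o["ee_pos"])-HUB; c=v@ex; b=v[2]+c; print("finger ang",round(np.arctan2(-v@ey,b),3),"r",round(np.hypot(v@ey,b),1),"dx",round(c,1))
E
python3 - <<'E' | sed 's/np.float64(\([^)]*\))/\1/g'
from h import *
p=monitor.get_obs()["ee_pos"]
plan([(p-ey*25,ori(40),2),(tcp2(.15,72),ori(45),3)]+[(tcp2(a,72),ori(45),1) for a in np.arange(.08,-1.7,-.08)])
E
```

```text
at [509.9  64.2 215.8] q [-0.09 -0.63  2.36 -0.    0.72  1.58] t 6.3667 F [-7.6 -1.7 -6.2]
[0, -0.0, 0.0125, -0.0, -0.08, 0.22, 0.05]
[0, -0.0, 0.0125, -0.0, -0.08, 0.22, 0.05]
--
[0, 0.0022, 0.0012, 0.0039, -0.0, 1.67, 0.0]
[0, 0.0021, 0.0012, 0.0039, -0.0, 1.67, 0.0]
[0, 0.002, 0.0012, 0.004, -0.0, 1.67, 0.0]
--
[0, 0.0004, -0.005, -0.0004, 0.0, -0.0, 0.0]
--
[0, 0.0002, -0.0058, -0.0002, 0.0, -0.0, 0.0]
--
[0, -0.0002, -0.0058, 0.0002, 0.0, -0.0, 0.0]
--
[0, -0.0005, -0.0057, 0.0005, 0.0, -0.0, 0.0]
--
[0, -0.0008, -0.0056, 0.0008, 0.0, -0.0, 0.0]
--
[0, -0.0011, -0.0055, 0.0011, 0.0, -0.0, 0.0]
--
[0, -0.0014, -0.0054, 0.0014, 0.0, -0.0, 0.0]
--
[0, -0.0017, -0.0052, 0.0017, 0.0, -0.0, 0.0]
--
[0, -0.002, -0.005, 0.002, 0.0, -0.0, 0.0]
--
[0, -0.0023, -0.0048, 0.0023, 0.0, -0.0, 0.0]
--
[0, -0.0026, -0.0045, 0.0026, 0.0, -0.0, 0.0]
--
[0, -0.0028, -0.0042, 0.0028, 0.0, -0.0, 0.0]
--
[0, -0.003, -0.0038, 0.003, 0.0, -0.0, 0.0]
--
[0, -0.0032, -0.0035, 0.0032, 0.0, -0.0, 0.0]
--
[0, -0.0034, -0.0031, 0.0034, 0.0, -0.0, 0.0]
--
[0, -0.0036, -0.0027, 0.0036, 0.0, -0.0, 0.0]
--
[0, -0.0037, -0.0023, 0.0037, 0.0, -0.0, 0.0]
--
[0, -0.0039, -0.0019, 0.0039, 0.0, -0.0, 0.0]
--
[0, -0.0039, -0.0014, 0.0039, 0.0, -0.0, 0.0]
--
[0, -0.004, -0.001, 0.004, 0.0, -0.0, 0.0]
--
[0, -0.0041, -0.0005, 0.0041, 0.0, -0.0, 0.0]
--
[0, -0.0041, -0.0001, 0.0041, 0.0, -0.0, 0.0]
--
[0, -0.0041, 0.0004, 0.0041, 0.0, -0.0, 0.0]
--
```

Call:
carry_out([
  [0,0,0.0125,0,0,0,0],
  [0,0,0.0125,0,0,0.3,0],
  [0,0.0022,0.0012,0.0039,0,1.67,0],
  [0,0.0021,0.0012,0.0039,0,1.67,0],
  [0,0.002,0.0012,0.004,0,1.67,0],
])

```text
time: 6.78
ee_pos: [523.9, 33.7, 217.9]
tool_rot: [2.857, -0.145, 1.207]
contact_force: [0.8, 0.3, 0.2]
width: 0.8
grip_force: 0.0
```

```bash
python3 - <<'E' | sed 's/np.float64(\([^)]*\))/\1/g'
from h import *
fang2(); star(-.35)
plan([(tcp2(.05,72),ori(45),2)])
E
```

```text
finger ang 0.133 r 83.2 dx 29.5
star [-0.121] cost 2.2 [(301.5, 216.1), (333.8, 226.9), (276.8, 273.1), (308.5, 279.8)]
at [523.1  33.9 216. ] q [-0.19 -0.67  2.43  0.12  0.6   1.41] t 6.8333 F [ 0.2 -0.9 -1.9]
[0, -0.0028, -0.0037, 0.0001, -0.09, -0.35, -0.02]
[0, -0.0028, -0.0037, 0.0001, -0.09, -0.35, -0.02]
--
```

Call:
carry_out([
  [0,-0.0028,-0.0037,0,0,-0.35,0],
  [0,-0.0028,-0.0037,0,0,-0.35,0],
  [0,-0.0002,-0.0058,0.0002,0,0,0],
  [0,-0.0005,-0.0057,0.0005,0,0,0],
  [0,-0.0008,-0.0056,0.0008,0,0,0],
])

```text
time: 7.25
ee_pos: [521.5, 58.7, 210.7]
tool_rot: [2.866, -0.143, 1.182]
contact_force: [-0.4, -5.7, -1.1]
width: 0.5
grip_force: 2.6
```

```bash
python3 - <<'E' | sed 's/np.float64(\([^)]*\))/\1/g'
from h import *
fang2(); star(-.45)
plan([(tcp2(-.3,72),ori(45),2)])
E
```

```text
finger ang -0.191 r 71.6 dx 24.6
star [-0.395] cost 0.8 [(293.8, 223.3), (315.5, 272.6), (278.9, 280.4)]
at [521.3  59.6 210.3] q [-0.11 -0.64  2.41  0.01  0.59  1.56] t 7.3 F [-0.9 -3.6  0.6]
[0, -0.0003, -0.0034, 0.0008, -0.08, 0.1, 0.04]
[0, -0.0003, -0.0034, 0.0007, -0.08, 0.1, 0.04]
--
```

Call:
carry_out([
  [0,-0.0011,-0.0055,0.0011,0,0,0],
  [0,-0.0014,-0.0054,0.0014,0,0,0],
  [0,-0.0017,-0.0052,0.0017,0,0,0],
  [0,-0.002,-0.005,0.002,0,0,0],
  [0,-0.0023,-0.0048,0.0023,0,0,0],
])

```text
time: 7.72
ee_pos: [523.6, 84.1, 198.1]
tool_rot: [2.866, -0.143, 1.18]
contact_force: [-5.3, -7.8, 2.4]
width: 0.4
grip_force: 4.2
```

```bash
python3 - <<'E' | sed 's/np.float64(\([^)]*\))/\1/g'
from h import *
fang2(); star(-.8)
plan([(tcp2(a,72),ori(45),1) for a in np.arange(-.7,-1.5,-.08)])
E
```

```text
finger ang -0.599 r 69.3 dx 24.1
star [-0.764] cost 0.6 [(285.1, 236.6), (324.5, 259.7), (285.0, 286.6)]
at [523.4  84.9 197.4] q [-0.02 -0.58  2.4  -0.11  0.54  1.72] t 7.7667 F [-2. -4.  1.]
[0, -0.0009, -0.0065, 0.0024, -0.13, 0.29, 0.09]
--
[0, -0.0027, -0.0043, 0.0027, -0.0, 0.0, 0.0]
--
[0, -0.003, -0.0039, 0.003, 0.0, 0.0, 0.0]
--
[0, -0.0032, -0.0036, 0.0032, 0.0, 0.0, 0.0]
--
[0, -0.0034, -0.0032, 0.0034, 0.0, 0.0, 0.0]
--
[0, -0.0036, -0.0028, 0.0036, 0.0, 0.0, 0.0]
--
[0, -0.0037, -0.0024, 0.0037, 0.0, 0.0, 0.0]
--
[0, -0.0038, -0.002, 0.0038, 0.0, 0.0, 0.0]
--
[0, -0.0039, -0.0015, 0.0039, 0.0, 0.0, 0.0]
--
[0, -0.004, -0.0011, 0.004, 0.0, 0.0, 0.0]
--
```

Call:
carry_out([
  [0,-0.0023,-0.005,0.0026,0,0.1,0],
  [0,-0.0027,-0.0043,0.0027,0,0,0],
  [0,-0.003,-0.0039,0.003,0,0,0],
  [0,-0.0032,-0.0036,0.0032,0,0,0],
  [0,-0.0034,-0.0032,0.0034,0,0,0],
])

```text
time: 8.18
ee_pos: [525.8, 104.2, 177.3]
tool_rot: [2.866, -0.143, 1.182]
contact_force: [-6.1, -5.9, 3.0]
width: 0.5
grip_force: 3.5
```

```bash
python3 - <<'E' | sed 's/np.float64(\([^)]*\))/\1/g'
from h import *
fang2(); im,a=star(-1.1); cv2.imwrite("pics/e.png",cv2.resize(im[170:310,190:360],None,fx=4.2,fy=4.2,interpolation=2))
plan([(tcp2(a,72),ori(45),1) for a in np.arange(-1.1,-1.8,-.08)])
E
```

```text
finger ang -1.018 r 69.6 dx 24.3
star [-1.191] cost 0.2 [(316.4, 208.4), (278.2, 254.6), (294.9, 286.9)]
at [525.4 104.7 176.1] q [ 0.04 -0.51  2.4  -0.22  0.48  1.87] t 8.2333 F [-2.4 -2.   1.5]
[0, -0.0016, -0.0044, 0.0033, -0.13, 0.22, 0.06]
--
[0, -0.0037, -0.0024, 0.0037, -0.0, 0.0, -0.0]
--
[0, -0.0038, -0.002, 0.0038, 0.0, 0.0, 0.0]
--
[0, -0.0039, -0.0015, 0.0039, 0.0, 0.0, 0.0]
--
[0, -0.004, -0.0011, 0.004, 0.0, 0.0, 0.0]
--
[0, -0.004, -0.0006, 0.004, 0.0, 0.0, 0.0]
--
[0, -0.0041, -0.0002, 0.0041, 0.0, 0.0, 0.0]
--
[0, -0.0041, 0.0003, 0.0041, 0.0, 0.0, 0.0]
--
[0, -0.004, 0.0007, 0.004, 0.0, 0.0, 0.0]
--
```

View pics/e.png

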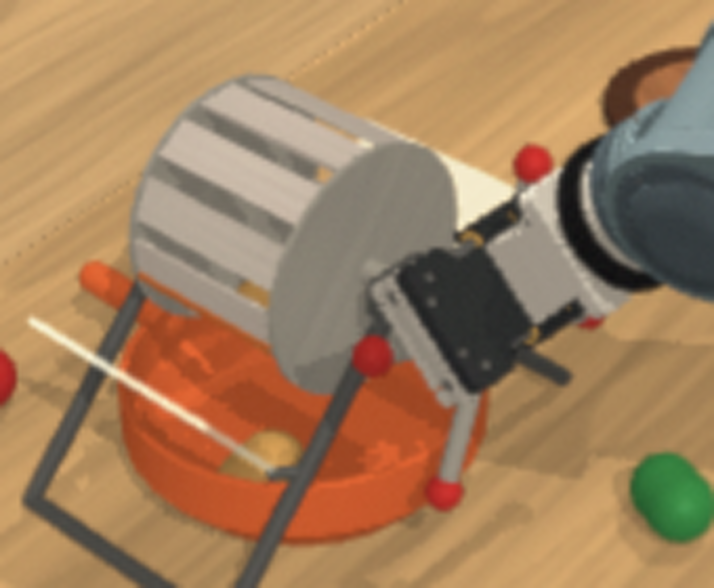

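One potato now shows in the pot at zoom (275,455). The star is at -1.19.

Call:
carry_out([
  [0,-0.003,-0.0035,0.0036,0,0.1,0],
  [0,-0.0037,-0.0024,0.0037,0,0,0],
  [0,-0.0038,-0.002,0.0038,0,0,0],
  [0,-0.0039,-0.0015,0.0039,0,0,0],
  [0,-0.004,-0.0011,0.004,0,0,0],
])

```text
time: 8.65
ee_pos: [527.5, 114.8, 151.2]
tool_rot: [2.865, -0.144, 1.186]
contact_force: [-5.5, -4.3, 5.9]
width: 0.6
grip_force: 3.6
```

```bash
python3 - <<'E' | sed 's/np.float64(\([^)]*\))/\1/g'
from h import *
obs=[(-1,90,(257.9,228.3)),(-1,210,(225.7,211.7)),(1,210,(228.1,240.7))]
f=lambda p:np.concatenate([proj("side",pt(HUB,YAW,p[0]-s*.62,77,dx))[0]-uv for s,dx,uv in obs])
r=least_squares(f,[-1.5]);print("drum at star -.334:",r.x,f(r.x).round(1))
fang2(); im,a=star(-1.5)
plan([(tcp2(a,72),ori(45),1) for a in np.arange(-1.5,-1.9,-.08)])
E
```

```text
drum at star -.334: [-1.55978913] [ 0.8  1.3 -1.7 -0.8 -1.6 -0.1]
finger ang -1.413 r 70.8 dx 24.9
star [-1.6] cost 0.3 [(305.0, 213.3), (276.5, 270.2), (306.3, 281.4)]
at [527.1 115.1 150. ] q [ 0.08 -0.44  2.41 -0.31  0.41  1.99] t 8.7 F [-1.8 -0.6  2. ]
[0, -0.0031, -0.0016, 0.0038, -0.15, 0.07, 0.03]
--
[0, -0.0041, -0.0002, 0.0041, 0.0, 0.0, 0.0]
--
[0, -0.0041, 0.0003, 0.0041, 0.0, 0.0, 0.0]
--
[0, -0.004, 0.0007, 0.004, 0.0, 0.0, 0.0]
--
[0, -0.004, 0.0012, 0.004, 0.0, 0.0, 0.0]
--
```

Call:
carry_out([
  [0,-0.0041,-0.0004,0.0041,0,0,0],
  [0,-0.0041,0,0.0041,0,0,0],
  [0,-0.0041,0.0005,0.0041,0,0,0],
  [0,0,0,0,0,0,0],
  [0,0,0,0,0,0,0],
])

```text
time: 9.12
ee_pos: [527.2, 115.1, 133.2]
tool_rot: [2.867, -0.145, 1.186]
contact_force: [-2.0, 0.7, 0.8]
width: 0.6
grip_force: 0.7
```

```bash
python3 - <<'E' | sed 's/np.float64(\([^)]*\))/\1/g'
from h import *
fang2(); im,a=star(-1.8)
plan([(tcp2(a,72),ori(45),1) for a in np.arange(-1.78,-2,-.06)])
E
```

```text
finger ang -1.673 r 70.7 dx 24.6
star [-0.303] cost 2.3 [(297.4, 220.1), (330.5, 218.8), (313.2, 275.1), (278.0, 278.3)]
at [527.3 115.1 133.3] q [ 0.08 -0.41  2.42 -0.35  0.37  2.02] t 9.1667 F [-1.4  1.1  0.5]
[0, -0.0056, -0.0001, 0.0061, -0.19, 0.03, -0.01]
--
[0, -0.003, 0.001, 0.003, 0.0, -0.0, 0.0]
--
[0, -0.0029, 0.0013, 0.0029, 0.0, 0.0, 0.0]
--
[0, -0.0029, 0.0015, 0.0029, 0.0, 0.0, 0.0]
--
```

Call:
carry_out([
  [0,-0.0025,0.0004,0.0025,0,0,0],
  [0,-0.0014,0.0003,0.0014,0,0,0],
  [0,0,0,0,0,0,0],
  [0,0,0,0,0,0,0],
])

```text
time: 9.5
ee_pos: [527.5, 114.0, 128.1]
tool_rot: [2.865, -0.144, 1.188]
contact_force: [-3.5, -1.4, 3.3]
width: 0.6
grip_force: 2.2
```

```bash
python3 - <<'E' | sed 's/np.float64(\([^)]*\))/\1/g'
from h import *
fang2(); im,a=star(-1.9); T=imaging.read_camera("top"); print(reds("top",T,(215,225,310,270)))
cv2.imwrite("pics/f.png",np.hstack([cv2.resize(im[170:310,190:340],None,fx=2.6,fy=2.6,interpolation=2),cv2.resize(T[130:270,195:345],None,fx=2.6,fy=2.6,interpolation=2)]))
p=monitor.get_obs()["ee_pos"]
plan([(p+np.array([0,0,18]),ori(45),3)])
E
```

```text
finger ang -1.742 r 70.3 dx 25.0
star [-1.945] cost 1.4 [(330.9, 218.1), (295.2, 222.2), (315.6, 273.4), (278.8, 280.2)]
[(228.4, 244.8, 15), (245.1, 247.3, 39), (296.7, 252.6, 34)]
at [527.5 114.  128. ] q [ 0.07 -0.39  2.43 -0.36  0.35  2.03] t 9.6 F [-2.6 -0.3  3.4]
[0, 0.0042, -0.0, -0.0042, -0.05, -0.01, 0.0]
[0, 0.0042, -0.0, -0.0042, -0.05, -0.01, 0.0]
[0, 0.0042, -0.0, -0.0042, -0.05, -0.01, 0.0]
--
```

View pics/f.png

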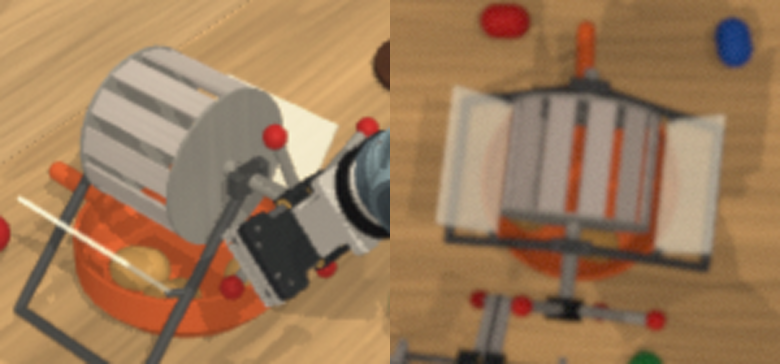

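Call:
carry_out([
  [0,0.004,0,-0.004,0,0,0],
  [0,0.004,0,-0.004,0,0,0],
  [0,0.003,-0.005,-0.003,0,0,0],
  [0,0,-0.02,0,0,0,0],
  [0,0,-0.02,0,0,0,0],
])

```text
time: 10.02
ee_pos: [532.2, 158.7, 144.4]
tool_rot: [2.864, -0.148, 1.189]
contact_force: [-0.0, 0.2, 0.6]
width: 0.8
grip_force: 0.0
```

Call:
carry_out([
  [0,0,-0.03,0,0,0,0],
  [0,0,-0.03,0,0,0,0],
  [0,0,-0.03,0,0,0,0],
  [0,0,-0.03,0,0,0,0],
  [0,0,-0.03,0,0,0,0],
])

```text
time: 10.43
ee_pos: [548.1, 303.0, 150.8]
tool_rot: [2.884, -0.122, 1.159]
contact_force: [-0.0, -0.5, -0.2]
width: 0.3
grip_force: 0.0
```

Call:
carry_out([
  [0,0.01,-0.03,-0.01,0,-2,0],
  [0,0.02,-0.02,-0.02,0,-2,0],
  [0,0.02,0,-0.02,0,-2,0],
  [0,0.02,0,-0.02,0,-2,0],
  [0,0.01,0,-0.01,0,0,0],
])

```text
time: 10.85
ee_pos: [565.9, 351.3, 271.3]
tool_rot: [2.965, -0.132, 0.972]
contact_force: [0.1, -0.1, 1.1]
width: 0.6
grip_force: 0.0
```

```bash
python3 - <<'E' | sed 's/np.float64(\([^)]*\))/\1/g'
from h import *
plan([]); im,a=star(-1.9); T=imaging.read_camera("top"); 
for n in("side","top"):
    for q in("potato_a","port","caquelon"): print(n,q,find(n,q))
cv2.imwrite("pics/g.png",np.hstack([cv2.resize(im[170:310,190:340],None,fx=2.6,fy=3.8,interpolation=2),cv2.resize(T[130:270,195:345],None,fx=2.6,fy=3.8,interpolation=2)]))
E
```

```text
at [565.9 351.3 271.3] q [ 0.55 -0.07  1.83 -0.46  0.9   2.41] t 10.85 F [ 0.1 -0.1  1.1]
star [-1.939] cost 0.4 [(315.1, 272.9), (278.8, 280.2)]
side potato_a [(0.82, array([660.,  85.,  45.])), (0.57, array([413., -29.,  36.]))]
side port [(0.65, array([580.,  71., 159.]))]
side caquelon [(0.79, array([628.,  53.,  30.]))]
top potato_a [(0.75, array([617.,  26.,  13.])), (0.67, array([839., 131.,  39.])), (0.64, array([ 815., -141.,   39.])), (0.61, array([421., -35.,  38.])), (0.41, array([575.,  13.,  46.]))]
top port [(0.97, array([629.,  38., 220.])), (0.73, array([501.,  44., 186.])), (0.27, array([635.,  40., 141.]))]
top caquelon [(0.85, array([619.,  30.,  11.]))]
```

View pics/g.png

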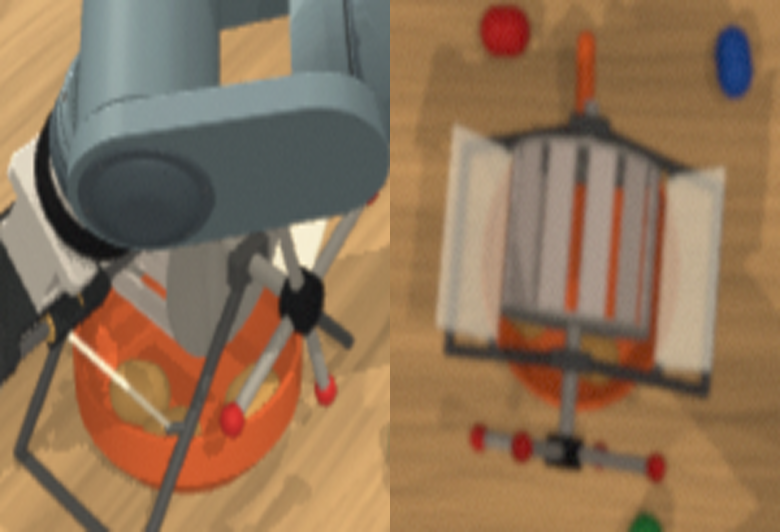

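The side view shows two potatoes in the pot, at about (140,395) and (250,390), and the arm hides the rest. I'll raise it and swing clear to look for the third.

Call:
carry_out([
  [0,0.02,0,-0.028,0,-5,0],
  [0,0.018,0,-0.03,0,-5,0],
  [0,0.014,0,-0.032,0,-5,0],
  [0,0.01,0,-0.034,0,-5,0],
  [0,0.006,0,-0.035,0,-5,0],
])

```text
time: 11.67
ee_pos: [554.3, 349.8, 440.3]
tool_rot: [3.12, -0.135, 0.291]
contact_force: [0.5, -0.7, 0.1]
width: 0.6
grip_force: 0.0
```

```bash
python3 - <<'E' | sed 's/np.float64(\([^)]*\))/\1/g'
from h import *
plan([([500,-280,430],ori(5),20)])
E
```

```text
at [554.3 349.8 440.3] q [ 0.43  0.07  1.29 -0.09  1.62  2.08] t 11.6667 F [ 0.5 -0.7  0.1]
[0, -0.0001, 0.0316, 0.0004, -0.01, -0.28, 0.04]
[0, -0.0, 0.0316, 0.0004, -0.01, -0.28, 0.04]
[0, -0.0, 0.0316, 0.0004, -0.01, -0.28, 0.04]
[0, 0.0, 0.0316, 0.0004, -0.01, -0.28, 0.04]
[0, 0.0, 0.0316, 0.0005, -0.01, -0.28, 0.04]
[0, 0.0001, 0.0316, 0.0005, -0.01, -0.28, 0.04]
[0, 0.0001, 0.0316, 0.0005, -0.01, -0.28, 0.04]
[0, 0.0001, 0.0316, 0.0005, -0.01, -0.28, 0.04]
[0, 0.0001, 0.0316, 0.0005, -0.01, -0.28, 0.04]
[0, 0.0002, 0.0316, 0.0005, -0.01, -0.28, 0.04]
[0, 0.0002, 0.0316, 0.0005, -0.01, -0.28, 0.04]
[0, 0.0002, 0.0316, 0.0005, -0.01, -0.28, 0.04]
[0, 0.0002, 0.0316, 0.0005, -0.01, -0.28, 0.04]
[0, 0.0003, 0.0316, 0.0005, -0.01, -0.28, 0.04]
[0, 0.0003, 0.0316, 0.0005, -0.01, -0.28, 0.04]
[0, 0.0003, 0.0316, 0.0005, -0.01, -0.28, 0.04]
[0, 0.0004, 0.0316, 0.0005, -0.01, -0.28, 0.04]
[0, 0.0004, 0.0316, 0.0005, -0.01, -0.28, 0.04]
[0, 0.0004, 0.0316, 0.0005, -0.01, -0.28, 0.04]
[0, 0.0004, 0.0316, 0.0006, -0.01, -0.28, 0.04]
--
```

Call:
carry_out([
  [0,0,0.032,0,0,0,0],
  [0,0,0.032,0,0,0,0],
  [0,0,0.032,0,0,0,0],
  [0,0,0.032,0,0,0,0],
  [0,0,0.032,0,0,0,0],
])

```text
time: 12.08
ee_pos: [540.7, 189.2, 437.1]
tool_rot: [3.119, -0.136, 0.295]
contact_force: [-0.3, -0.2, 0.3]
width: 0.6
grip_force: 0.0
```

Call:
carry_out([
  [0,0,0.032,0,0,0,0],
  [0,0,0.032,0,0,0,0],
  [0,0,0.032,0,0,0,0],
  [0,0,0.032,0,0,0,0],
  [0,0,0.032,0,0,0,0],
])

```text
time: 12.5
ee_pos: [526.6, 29.8, 436.8]
tool_rot: [3.12, -0.136, 0.295]
contact_force: [0.9, -0.7, 0.1]
width: 0.3
grip_force: 0.0
```

Call:
carry_out([
  [0,0,0.032,0,0,0,0],
  [0,0,0.032,0,0,0,0],
  [0,0,0.032,0,0,0,0],
  [0,0,0.032,0,0,0,0],
  [0,0,0.032,0,0,0,0],
])

```text
time: 12.92
ee_pos: [512.7, -129.7, 436.3]
tool_rot: [3.12, -0.137, 0.295]
contact_force: [0.3, -0.2, 0.4]
width: 0.2
grip_force: 0.0
```

Call:
carry_out([
  [0,0,0.032,0,0,0,0],
  [0,0,0.032,0,0,0,0],
  [0,0,0.032,0,0,0,0],
  [0,0,0.032,0,0,0,0],
  [0,0,0.032,0,0,0,0],
])

```text
time: 13.33
ee_pos: [498.8, -289.1, 435.7]
tool_rot: [3.121, -0.137, 0.296]
contact_force: [1.6, 0.6, -0.3]
width: 0.0
grip_force: 0.0
```

```bash
python3 - <<'E' | sed 's/np.float64(\([^)]*\))/\1/g'
from h import *
im,a=star(-1.9); T=imaging.read_camera("top")
for n in("side","top"): print(n,find(n,"potato_a"))
for n,I in(("s",im),("t",T)):
    c=cv2.cvtColor(I,cv2.COLOR_BGR2HSV)
cv2.imwrite("pics/i.png",np.hstack([cv2.resize(im[185:305,195:330],None,fx=3,fy=5,interpolation=2)[:,:400],cv2.resize(T[150:260,215:325],None,fx=3.6,fy=5.4545,interpolation=2)]))
E
```

```text
star [-1.94] cost 0.7 [(331.1, 218.7), (295.2, 222.2), (315.0, 273.3), (278.8, 280.2)]
side [(0.79, array([412., -29.,  35.])), (0.67, array([826., 141.,  31.])), (0.61, array([559.,  30.,  41.])), (0.6, array([613., 103.,  52.])), (0.51, array([660.,  85.,  43.]))]
top [(0.69, array([420., -32.,  38.])), (0.66, array([838., 131.,  37.])), (0.65, array([ 815., -140.,   38.])), (0.55, array([573.,  15.,  47.]))]
```

View pics/i.png

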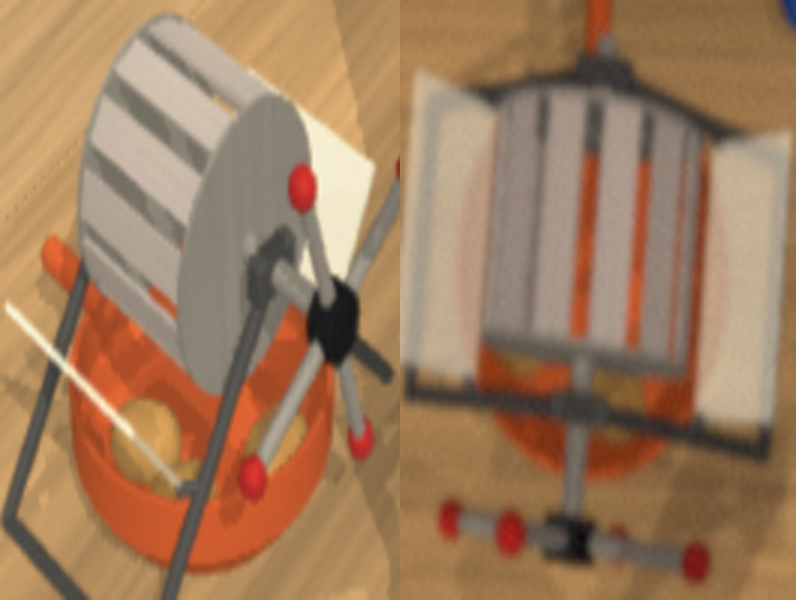

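Potatoes show at zoom (145,435) and (275,430), with a third piece near (185,475). I'll confirm these are three separate potatoes.

```bash
python3 - <<'E' | sed 's/np.float64(\([^)]*\))/\1/g'
from h import *
print(proj("side",[[559,30,41],[613,103,52],[660,85,43]]).round(1))
for n,uv in(("top",(248,216)),("top",(276,224)),("side",(243.5,272)),("side",(257.5,280.5)),("side",(287,271))):
    e,v=ray(n,uv); print(n,uv,(e+v*(35-e[2])/v[2]).round())
im=imaging.read_camera("side")
cv2.imwrite("pics/j.png",cv2.resize(im[240:305,205:310],None,fx=7.5,fy=7.5,interpolation=2))
E
```

```text
[[288.7 275.3]
 [254.  279. ]
 [244.5 271. ]]
top (248, 216) [593.  97.  35.]
top (276, 224) [570.  11.  35.]
side (243.5, 272) [666.  83.  35.]
side (257.5, 280.5) [615.  87.  35.]
side (287, 271) [577.  13.  35.]
```

View pics/j.png

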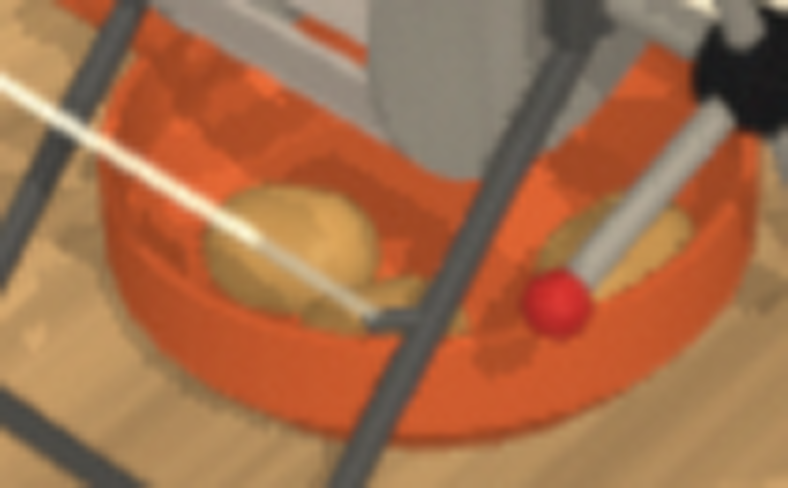

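The crop shows three separate potatoes in the pot, at (290,250), (400,305) and (620,245). The drum is about port-down and the robot is clear of everything.

```bash
python3 -c "
from bench import arm; print(arm.close_job())"
```

```text
the job is handed in; nothing more can be done
None
```

I turned the drum port-down (estimated within about 0.03 rad), and all three potatoes are in the orange caquelon. The gripper is clear of everything and the job is handed in.

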